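Load the vial carrier on the shaker

ROBOT

A 6-joint arm with a two-finger parallel gripper is mounted at the origin on the work surface. World frame = base frame: x ahead of the robot, y to its left, z up, the work surface at z = 0. Lengths are in m, angles in degrees, forces in N, time in s.
With the tool pointing down it reaches from about 0.325 to 0.925 m from the base axis. Payload 3.1 kg.
Tool frame: the origin (TCP) lies at the very end of the fingers, on their centre line; the grasp point (between the pads) lies 19 mm behind it; z points along the fingers, y is the direction in which the jaws open and shut (so a half turn about z gives the same grasp; the last joint's range is limited). The gripper opens to 85 mm and grips with 20 to 120 N. Pads are 22 mm wide; open, the fingers measure 114 mm over their backs; the gripper's body (76 mm by 85 mm) begins 54 mm behind the grasp point. The pads swing forward as they close: fully open they stand 13 mm farther back than shut.
Start: joints at [-71.918, 12.427, 92.441, -0, 75.132, -6.429], TCP at [0.259, -0.569, 0.231] pointing down, gripper open.
Joint ranges: [-157.48, 157.48], [-44.54, 120.13], [17.64, 146.25], [-64.5, 244.5], [7.68, 150.69], [-147.95, 147.95]. Speed limits (degrees/s): [159.86, 159.86, 180, 180, 180, 180].

INTERFACE

Orientations are given as a 3x3 rotation matrix whose columns are the frame's x, y, z axes.
In Python, from workcell import manip, imaging gives the robot as it stands. The module is installed in compiled form; this text tells all that it offers. Calls block until the motion is done:
- manip.reach(position, orientation): joint-space move of the TCP to a pose.
- manip.servo_line(position, orientation=None, v=0.15): straight line of the TCP; orientation=None keeps the orientation; v is the mean speed in m/s.
- manip.move_joints(angles): joint-space move.
- manip.move_gripper(opening): opening from 0.0 (shut) to 1.0 (fully open); the grip force is fixed at half the most; returns when the fingers have stopped.
- manip.hold(seconds).
- manip.ik(position, orientation): joint angles nearest the present ones, or None.
- manip.state(): the state.
- imaging.snapshot(name): name is "scene" or "top"; returns the picture (384x512x3 uint8, red, green, blue); there is no depth.
- imaging.camera_params(name): a dict with "fx", "fy", "cx", "cy" (pixels), "R" (3x3) and "t" (3): a world point X has camera coordinates R X + t. Camera axes: x right, y down, z forward; pixel columns grow to the right and rows downward; lengths in m; the calibration is good to about 2 mm. A picture is of the moment at which its call begins. camera_params takes no time and is no camera call.
A pose or a line that the arm cannot do raises manip.Unreachable and nothing moves.
- manip.finish_job(): hands the job in, once; it reports no verdict.
The state is a dict: "clock": time; "joint_positions": joint angles; "qd": joint speeds; "joint_efforts": joint torques, N m; "tcp_pos": TCP position; "tool_rot": TCP orientation; "force": force on the tool from outside, world axes, zero at the start; "moment": the same for the moment, N m; "width": opening from 0.0 (shut) to 1.0 (fully open).
Only numpy, scipy, OpenCV 4.12 (cv2) and the standard library are available. Lean on these libraries where they do the work, as an engineer would, in place of code of your own. Each camera call takes 0.05 s, during which the arm holds its last target.

TASK

Take the vial carrier off the barbed hook by raising it, tilting it and backing it out over the barb without forcing it, and set it down gently, upright, in the nest on the shaker platform, its handle plate fully home against the rear stop. Then push the toggle clamp handle past its dead point so that it stays shut and the pad holds the carrier's front ledge. Never tip the carrier right over, and leave the other things on the bench where they are.

Things in the scene. Friction and masses are not known exactly. Their poses are not given: they have to be found in the camera images.
- carrier: Vial carrier, 0.45 kg, mm: origin at the centre of its underside, x to its back, y across, z up. Steel base 110 x 130 x 12, its front 40 (x -55 to -15) a bare ledge. Then a white block to z 40 with 8 capped vials, fixed, tops at z 72. Back plate x 51 to 55, 130 wide, to the grip bar on top (highest, z 137). Hangs upright on the hook, x, y, z as the stand's, up to 8 off centre in y.
- grip_bar (a point): Centre of the steel grip bar along the top of the carrier's back plate, at 50, 0, 131 mm of the carrier: 10 thick (x 45 to 55), 130 wide, z 125 to 137. Its underside rests on the hook. Can be pinched across its 10 mm from above, beside the slot and the post, at y about +42 or -42 (below it there the plate is 4 thick).
- slot (a point): Centre of the hand slot in the carrier's back plate, at 53, 0, 111 mm of the carrier: 40 wide (y), z 97 to 125, right under the grip bar. The hook passes through it.
- hook_stand: Steel stand, fixed, mm: tray foot 180 x 150 x 18, post 24 wide (y), 230 high. Origin on the table under the post's face (x 0); the hook points to -x. Hook: 10 mm round bar at y 0, centre line from (x 0, z 219) to (-26, 222), then up at 45 degrees to its tip (-50, 245). A 6 mm barb runs from the tip back to (-31, 244), 12 from the leg's centre line. The hung carrier's plate lies on the post face.
- hook_tip (a point): Tip of the hook, on its centre line. Upright, the carrier cannot pass the barb at any height: it takes 20 degrees of tilt or more, easiest at 35 to 45, grip bar leaning towards the post, base swinging away from it.
- hook_root (a point): Where the hook leaves the post. A way off with 3 mm to spare: lead the carrier's point 50, 0, 111 mm (in the slot; hung it is at x -5.5, z 211 of the stand) through x, z = -6, 219 upright; -11, 220 tilted 20 degrees; -22.5, 225 tilted 40 degrees; then keep that tilt straight up and out to -56, 259 and -80, 283.
- shaker: Bench shaker, fixed, 320 x 230 mm; aluminium platform 360 (x) x 210, top at z 75. Origin on the table under its centre, x towards the rear stop. On the platform: rear stop bar (face at x 125, 22 high), two side guides along x (faces at y +73 and -73, x 20 to 120, 14 high: 8 mm of play beside the carrier) and the toggle clamp on the centre line at the -x end. Its yaw differs from the stand's.
- nest (a point): Where the carrier's origin belongs: on the platform's top, x 70 of the shaker, axes as the shaker's. Home, the carrier's x is along the shaker's x, its plate's back touches the rear stop and its ledge faces the clamp.
- clamp_handle (a joint): Toggle clamp handle, hinged about the shaker's y. 0 = fully open, nearly upright: 88 degrees above the shaker's +x; it grows as the handle is pushed over towards -x and down (angle 88 degrees + value). Starts at 0 to 0.15 rad. Dead point 1.361; stop 1.431, the handle then 10 degrees above level. Stays where left when open; 3 to 8 N on the grip shut it; past the dead point it snaps to its stop.
- handle_tip (a point): End of the clamp handle, on its centre line, 125 mm from the pivot. The last 73 mm is a round black rubber grip, 16 mm across. Fully open the tip is 132 mm above the platform.
- handle_pivot (a point): Handle pivot, on its hinge axis: x -63.5, y 0 of the shaker, 8 mm above the platform. It does not move.
- clamp_pad: Rubber pad, 15 mm across, on the spindle near the end of the clamp's arm; origin at its face. Open, the arm (pivot at x -27.5 of the shaker, 30 mm above the platform, bar 62 long) stands nearly upright, its end up to 95 mm above the platform and the pad's foremost point at x 6 or less: a carrier lowered within 6 mm of home clears it. Shut, the pad presses the ledge at x 24.5 with 15 to 20 N (sprung).
- amber_bottle: amber screw-cap bottle, 86 mm across, 160 mm tall. Bystander, loose. Origin: centre of its underside.
- reagent_jar: small white capped jar, 60 mm across, 75 mm tall, near the hook stand. Bystander, loose. Origin: centre of its underside.
- beaker: glass beaker, 72 mm across, 85 mm tall. Bystander, loose. Origin: centre of its underside.
- tip_box: grey and white pipette-tip box, 84 x 124 x 75 mm. Bystander, loose. Origin: centre of its underside.
- spare_vials: cardboard tray of black-capped vials, 75 x 150 x 48 mm. Bystander, loose. Origin: centre of its underside.
- spatula: steel double-ended lab spatula, 180 mm long, lying flat. Bystander, loose. Origin: centre of its underside.
- wash_bottle: white plastic bottle, 68 mm across, 150 mm tall. Bystander, loose. Origin: centre of its underside.

How it is judged (in metres and radians):
On the way, in this order (a step that is already met when the one before it is completed fails the run):
1. the carrier is off the hook: its slot is out past the hook's tip and it no longer touches the stand (x of slot in the frame of hook_stand below -0.065 m and contact force between carrier and hook_stand below 0.2 N), for 0.1 s.
2. the carrier stands upright in the nest, home against the rear stop (x of carrier in the frame of nest between -0.005 and 0.005 m and y of carrier in the frame of nest between -0.011 and 0.011 m and z of carrier in the frame of nest below 0.004 m and angle between carrier's own z axis and vertical below 0.04 rad and angle between the x axis of carrier and the x axis of shaker, either way round below 0.06 rad and contact force between carrier and shaker above 0.5 N), for 0.2 s.
3. the clamp handle is past its dead point and the pad presses on the carrier (value of joint clamp_handle above 1.39 rad and contact force between clamp_pad and carrier above 8 N), for 0.2 s.
At the end, for the whole second after the job is handed in: Carrier at rest in the nest: within 5 mm of home along the shaker's x and 11 mm sideways, under 4 mm above the platform, upright within 0.04 rad, square within 0.06 rad; clamp handle beyond 1.39 rad (past its dead point), pad pressing on the carrier with over 8 N (all of step 3 and x of carrier in the frame of nest between -0.005 and 0.005 m and y of carrier in the frame of nest between -0.011 and 0.011 m and z of carrier in the frame of nest below 0.004 m and angle between carrier's own z axis and vertical below 0.04 rad and angle between the x axis of carrier and the x axis of shaker, either way round below 0.06 rad and linear speed of carrier below 0.01 m/s); the robot touches nothing.
It fails at once if the carrier is forced against the hook or stand with more than 40 N (contact force between carrier and hook_stand above 40 N).
It fails at once if the carrier is tipped over by more than 63 degrees (angle between carrier's own z axis and vertical above 1.1 rad).
It fails at once if the carrier is dropped (faster than 0.7 m/s with no finger on it) (linear speed of carrier above 0.7 m/s and contact force between the fingers and carrier below 0.3 N).
It fails at once if another thing on the bench is moved by more than 30 mm (distance of any of amber_bottle, reagent_jar, beaker, tip_box, spare_vials, spatula, wash_bottle from where it was at the start of the episode above 0.03 m).
It also fails if it takes over 54 s, if anything falls off the work surface, if the arm or the gripper's body presses on something with over 40 N, if the wrist force passes 120 N, or if a joint passes its speed limit or range.

## Working session

There is one attempt and no reset: what is moved stays moved. The work goes in short steps, each a Python script; the robot and the scene stay as the last script left them, time stands still between calls to the robot, and variables do not carry over. Pictures are saved under pics/ and viewed, and the job is handed in when it is done.

```bash
mkdir -p pics
python3 - <<'E'
from workcell import manip, imaging
import cv2, numpy as np
s=manip.state(); print(s)
for n in ("scene","top"):
    im=imaging.snapshot(n); p=imaging.camera_params(n); np.save(f"pics/{n}0.npy",im)
    print(n,{k:np.round(v,4).tolist() for k,v in p.items()})
    print("campos",-np.array(p["R"]).T@np.array(p["t"]))
    cv2.imwrite(f"pics/{n}0.png",cv2.resize(im[:,:,::-1],(800,600),interpolation=cv2.INTER_CUBIC))
E
```

```text
{'clock': 0.0, 'joint_positions': array([-7.19202731e+01,  1.24760198e+01,  9.25292407e+01, -1.41116716e-03,
        7.51324488e+01, -6.42839636e+00]), 'qd': array([ 0.01282229, -0.1013014 , -0.03679565,  0.00396531,  0.06245875,
       -0.09055578]), 'joint_efforts': array([ 3.17755521e-04, -3.96851349e+01, -3.03850973e+01, -1.75388336e-04,
        9.76536336e-03, -1.58996261e-06]), 'tcp_pos': array([ 0.25902251, -0.56789529,  0.22996932]), 'tool_rot': array([[ 9.09899928e-01,  4.14827108e-01, -7.68525335e-04],
       [ 4.14827747e-01, -9.09897111e-01,  2.27742058e-03],
       [ 2.45456812e-04, -2.39103046e-03, -9.99997111e-01]]), 'force': array([-0.00706064, -0.10050409, -0.80018748]), 'moment': array([-0.02197716, -0.02503618,  0.05103194]), 'width': 1.0014110746634663}
scene {'fx': 363.7257, 'fy': 363.7257, 'cx': 259.8467, 'cy': 198.5112, 'R': [[-0.7818, 0.6231, 0.0225], [0.3946, 0.5224, -0.7559], [-0.4827, -0.582, -0.6544]], 't': [0.4638, -0.0741, 1.4802]}
campos [1.10644263 0.611278   0.90211145]
top {'fx': 350.6519, 'fy': 350.6519, 'cx': 259.3128, 'cy': 194.1632, 'R': [[0.029, -0.9996, -0.0061], [-0.9926, -0.0281, -0.1185], [0.1182, 0.0095, -0.9929]], 't': [-0.0655, 0.5525, 1.1018]}
campos [ 0.41997083 -0.06047215  1.15908398]
```

View pics/scene0.png

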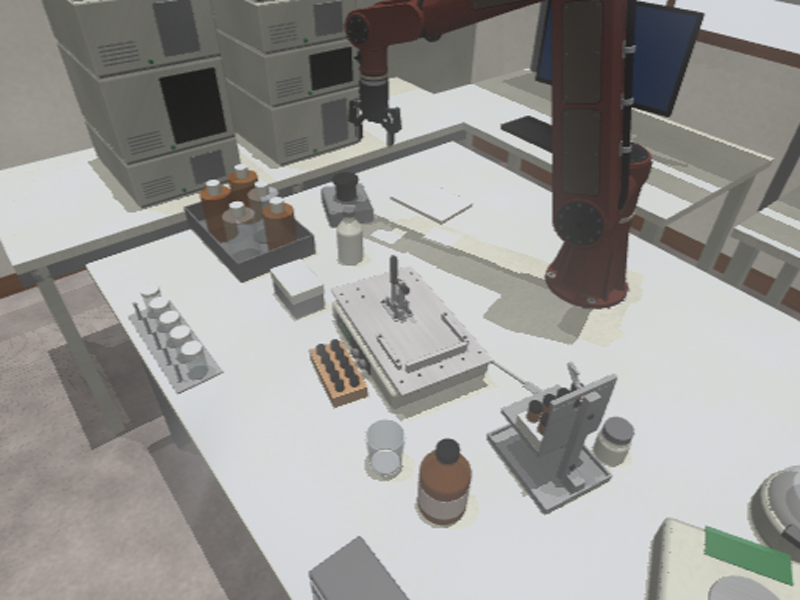

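View pics/top0.png

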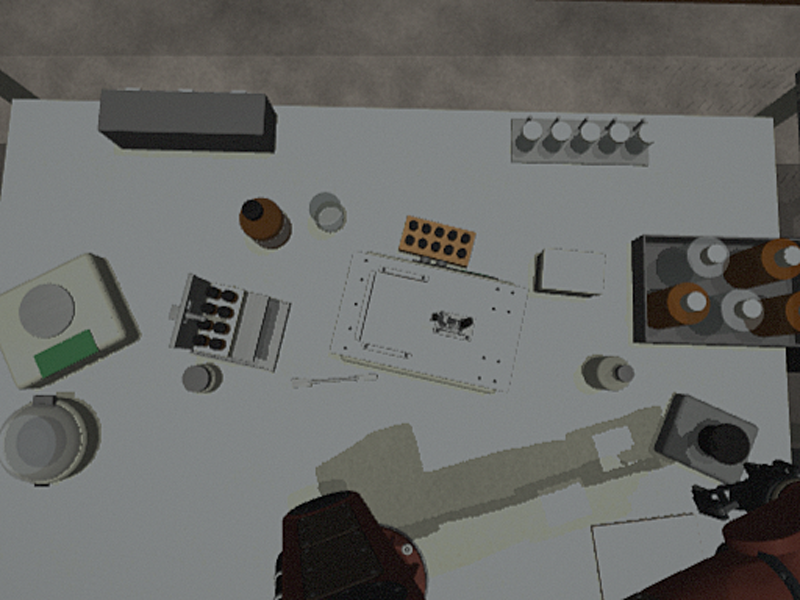

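```bash
cat > h.py <<'E'
import numpy as np, cv2
def crop(im,x0,y0,x1,y1,f,name):
    c=cv2.resize(np.ascontiguousarray(im[y0:y1,x0:x1,::-1]),None,fx=f,fy=f,interpolation=cv2.INTER_CUBIC)
    c=cv2.convertScaleAbs(c,alpha=1.25,beta=5)
    for u in range((x0//10+1)*10,x1,10):
        cv2.line(c,(int((u-x0+.5)*f),0),(int((u-x0+.5)*f),5 if u%50 else 12),(0,0,255),1)
        if u%20==0: cv2.putText(c,str(u),(int((u-x0+.5)*f)-10,22),0,.38,(0,0,255),1)
    for v in range((y0//10+1)*10,y1,10):
        cv2.line(c,(0,int((v-y0+.5)*f)),(5,int((v-y0+.5)*f)),(0,0,255),1)
        if v%20==0: cv2.putText(c,str(v),(7,int((v-y0+.5)*f)+4),0,.38,(0,0,255),1)
    cv2.imwrite(name,c)
E
python3 - <<'E'
from h import *
s=np.load("pics/scene0.npy");t=np.load("pics/top0.npy")
crop(s,300,225,410,330,7,"pics/c1.png")
crop(s,200,155,325,260,6,"pics/c2.png")
crop(t,100,165,195,255,6,"pics/c3.png")
crop(t,205,155,345,255,5,"pics/c4.png")
E
```

```text
(no output)
```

View pics/c1.png

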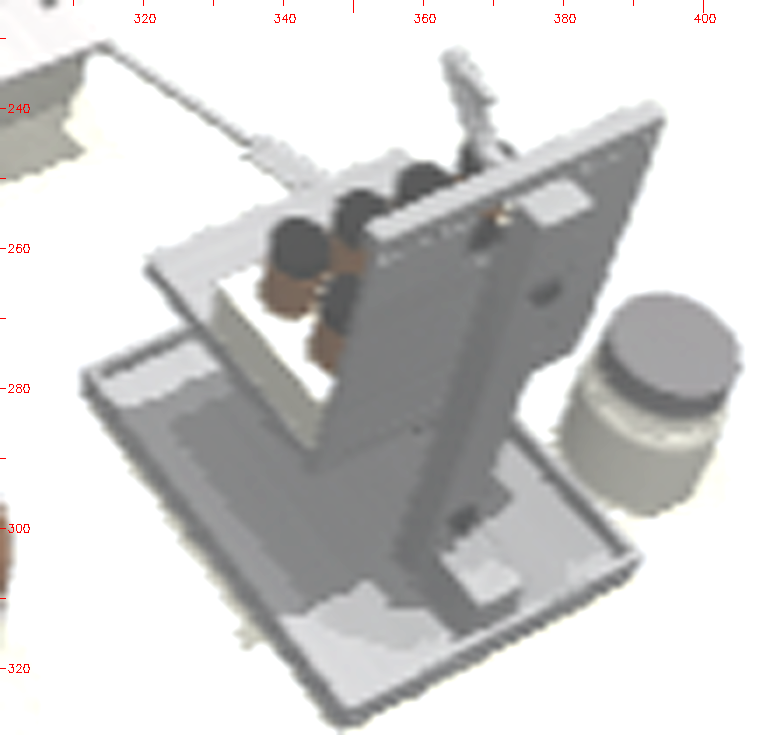

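View pics/c2.png

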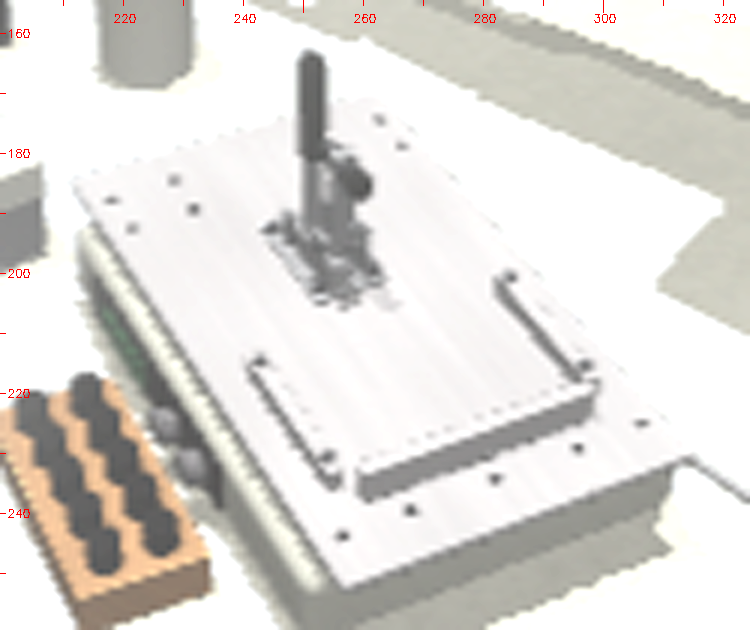

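View pics/c3.png

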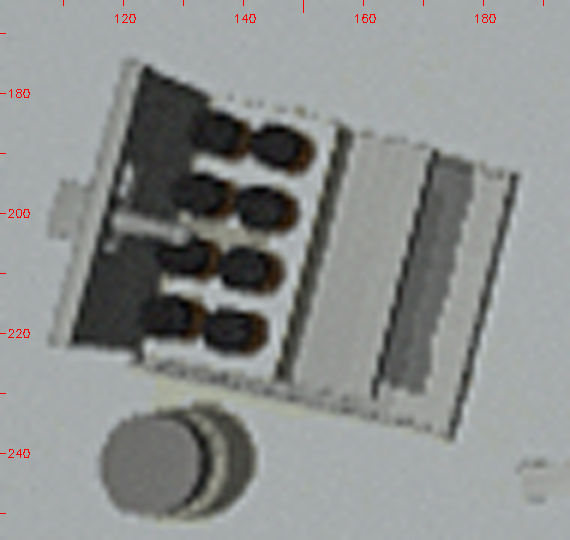

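View pics/c4.png

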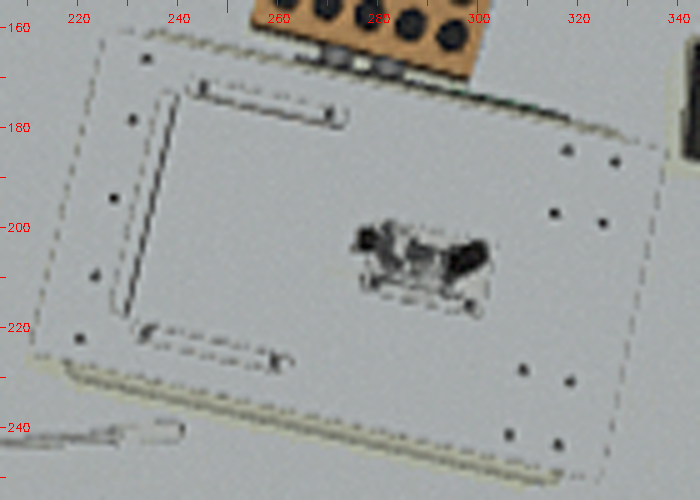

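```bash
cat > fit.py <<'E'
from h import *
from workcell import imaging
from scipy.optimize import least_squares
P={n:imaging.camera_params(n) for n in("scene","top")}
def proj(n,X):
    p=P[n];c=np.array(p["R"])@X+np.array(p["t"])
    return np.array([p["fx"]*c[0]/c[2]+p["cx"],p["fy"]*c[1]/c[2]+p["cy"]])
def Rz(a): return np.array([[np.cos(a),-np.sin(a),0],[np.sin(a),np.cos(a),0],[0,0,1]])
E
python3 - <<'E'
from fit import *
# shaker: x,y,z,yaw
C=[("top",(225.5,162.1),(180,-105)),("top",(210.5,225.9),(180,105)),("top",(337.5,184.1),(-180,-105)),("top",(325.1,250.5),(-180,105)),
("scene",(257,252.5),(180,-105)),("scene",(314.5,230.8),(180,105)),("scene",(211.5,185),(-180,-105)),("scene",(260.8,170.8),(-180,105))]
def f(q):
    return np.concatenate([proj(n,Rz(q[3])@np.array([a[0]/1e3,a[1]/1e3,0])+q[:3])-px for n,px,a in C])
r=least_squares(f,[.5,-.1,.075,1.5],loss="soft_l1");q=r.x
print("shaker",q,np.degrees(q[3]));print(r.fun.reshape(-1,2).round(1).tolist())
for nm,p in dict(pivot=(-63.5,0,8),tip0=(-63.5+125*np.cos(1.536),0,8+125*np.sin(1.536)),stopface_m=(125,-65,22),stopface_p=(125,65,22),g1=(20,-73,14),g2=(120,-73,14),g3=(20,73,14),g4=(120,73,14)).items():
    X=Rz(q[3])@np.array(p)/1e3+q[:3]; print(nm,X.round(4),[proj(n,X).round(1) for n in P])
# stand: x,y,z0,yaw, carrier dy, footxc
D=[("scene",(311.6,278.8),"f",(-90,-75,18)),("scene",(348,326.6),"f",(90,-75,18)),("scene",(390.9,303.8),"f",(90,75,18)),
("top",(185.8,194.2),"f",(-90,-75,18)),("top",(175.3,237.5),"f",(-90,75,18)),
("scene",(373,253.1),"s",(0,-12,230)),("scene",(380.2,250.2),"s",(0,12,230)),
("scene",(364.5,233),"s",(-50,0,249)),("top",(130.3,203.2),"s",(-52,0,245)),
("top",(120.3,174.5),"c",(55,-65,137)),("top",(108.2,222),"c",(55,65,137)),("top",(123.2,175.3),"c",(45,-65,137)),("top",(111.5,222.3),"c",(45,65,137)),
("top",(172,189.8),"c",(-55,-65,12)),("top",(162,231.2),"c",(-55,65,12)),
("scene",(351.6,257.1),"c",(45,-65,137)),("scene",(394.2,241.4),"c",(55,65,137)),("scene",(353.5,259.1),"c",(55,-65,137)),("scene",(320.9,262.8),"c",(-55,-65,12))]
def W(q,k,a):
    a=np.array(a,float)
    if k=="f": a[0]+=q[5]*1e3
    if k=="c": a+=[-55.5,q[4]*1e3,100]
    return Rz(q[3])@(a/1e3)+[q[0],q[1],q[2]]
def g(q): return np.concatenate([proj(n,W(q,k,a))-px for n,px,k,a in D])
r=least_squares(g,[.4,.3,0,1.4,0,0],loss="soft_l1");q=r.x
print("stand",q.round(4),np.degrees(q[3]));
for d,e in zip(D,r.fun.reshape(-1,2).round(1).tolist()):print(d[0],d[2:],e)
for nm,k,p in (("grip","c",(50,0,131)),("g+42","c",(50,42,131)),("g-42","c",(50,-42,131)),("tip","s",(-50,0,245))): print(nm,W(q,k,p).round(4))
E
```

```text
shaker [ 0.5171121  -0.09888065  0.06736709  1.39015738] 79.65015044919468
[[0.3, -1.0], [0.5, 0.1], [0.0, 0.2], [-0.0, -0.0], [0.2, 0.8], [0.6, -0.5], [-0.6, 0.6], [0.8, -0.5]]
pivot [ 0.5057 -0.1613  0.0754] [array([251.2, 194. ]), array([294.8, 209.1])]
tip0 [ 0.5065 -0.1571  0.2003] [array([252.1, 165.8]), array([297.6, 205.3])]
stopface_m [0.6035 0.0124 0.0894] [array([260.4, 231.9]), array([239.6, 175.6])]
stopface_p [0.4756 0.0358 0.0894] [array([296. , 218.6]), array([230.5, 216.7])]
g1 [ 0.5925 -0.0923  0.0814] [array([243.1, 213.7]), array([273.3, 180.4])]
g2 [0.6105 0.0061 0.0814] [array([257.3, 233.5]), array([241.9, 173.9])]
g3 [ 0.4489 -0.0661  0.0814] [array([281.3, 200.5]), array([263.6, 226.5])]
g4 [0.4669 0.0323 0.0814] [array([297. , 218.6]), array([231.7, 219.7])]
stand [ 0.5026  0.3373 -0.0059  1.3923 -0.0064 -0.0413] 79.77457462135314
scene ('f', (-90, -75, 18)) [-0.8, -1.4]
scene ('f', (90, -75, 18)) [1.0, -0.3]
scene ('f', (90, 75, 18)) [-0.1, -0.1]
top ('f', (-90, -75, 18)) [-0.5, -1.1]
top ('f', (-90, 75, 18)) [-0.6, 0.5]
scene ('s', (0, -12, 230)) [-0.5, 0.4]
scene ('s', (0, 12, 230)) [-0.3, -0.1]
scene ('s', (-50, 0, 249)) [-0.2, 0.3]
top ('s', (-52, 0, 245)) [0.7, 1.0]
top ('c', (55, -65, 137)) [-0.2, 0.1]
top ('c', (55, 65, 137)) [-0.4, 0.1]
top ('c', (45, -65, 137)) [0.5, 0.1]
top ('c', (45, 65, 137)) [-0.1, 0.5]
top ('c', (-55, -65, 12)) [-0.3, -0.7]
top ('c', (-55, 65, 12)) [-0.5, 0.1]
scene ('c', (45, -65, 137)) [-0.4, 0.2]
scene ('c', (55, 65, 137)) [0.3, 0.2]
scene ('c', (55, -65, 137)) [0.4, 1.1]
scene ('c', (-55, -65, 12)) [-0.9, -1.1]
grip [0.5079 0.3308 0.2251]
g+42 [0.4665 0.3383 0.2251]
g-42 [0.5492 0.3233 0.2251]
tip [0.4937 0.2881 0.2391]
```

```bash
cat > pts.py <<'E'
C=[("top",(225.5,162.1),(180,-105)),("top",(210.5,225.9),(180,105)),("top",(337.5,184.1),(-180,-105)),("top",(325.1,250.5),(-180,105)),
("scene",(257,252.5),(180,-105)),("scene",(314.5,230.8),(180,105)),("scene",(211.5,185),(-180,-105)),("scene",(260.8,170.8),(-180,105))]
D=[("scene",(311.6,278.8),"f",(-90,-75,18)),("scene",(348,326.6),"f",(90,-75,18)),("scene",(390.9,303.8),"f",(90,75,18)),
("top",(185.8,194.2),"f",(-90,-75,18)),("top",(175.3,237.5),"f",(-90,75,18)),
("scene",(373,253.1),"s",(0,-12,230)),("scene",(380.2,250.2),"s",(0,12,230)),
("scene",(364.5,233),"s",(-50,0,249)),("top",(130.3,203.2),"s",(-52,0,245)),
("top",(120.3,174.5),"c",(55,-65,137)),("top",(108.2,222),"c",(55,65,137)),("top",(123.2,175.3),"c",(45,-65,137)),("top",(111.5,222.3),"c",(45,65,137)),
("top",(172,189.8),"c",(-55,-65,12)),("top",(162,231.2),"c",(-55,65,12)),
("scene",(351.6,257.1),"c",(45,-65,137)),("scene",(394.2,241.4),"c",(55,65,137)),("scene",(353.5,259.1),"c",(55,-65,137)),("scene",(320.9,262.8),"c",(-55,-65,12))]
E
python3 - <<'E'
from fit import *
from pts import *
def run(off,sig):
    def W(q,k,a):
        a=np.array(a,float)
        if k=="f": a[0]+=q[5]*1e3
        if k=="c": a+=[-55.5,q[4]*1e3,100]
        return Rz(q[3])@(a/1e3)+[q[0],q[1],0]
    def F(v):
        q=v[:6];s=v[6:9];b={"scene":v[9:11],"top":v[11:13]}
        r=[proj(n,W(q,k,a))+b[n]-np.array(px)-off for n,px,k,a in D]
        r+=[proj(n,Rz(s[2])@np.array([a[0]/1e3,a[1]/1e3,0])+[s[0],s[1],.075])+b[n]-np.array(px)-off for n,px,a in C]
        return np.concatenate(r+[v[9:13]/sig])
    r=least_squares(F,[.5,.33,0,1.39,0,-.04,.517,-.1,1.39,0,0,0,0],loss="soft_l1");v=r.x
    print(off,sig,r.cost.round(2),"stand",v[:2].round(4),np.degrees(v[3]).round(2),v[4:6].round(4),"shaker",v[6:8].round(4),np.degrees(v[8]).round(2),"bias",v[9:].round(2))
    print("grip",W(v[:6],"c",(50,0,131)).round(4))
for off in(0,.5):
    for sig in (.01,1): run(off,sig)
E
```

```text
0 0.01 18.42 stand [0.5051 0.3372] 79.43 [-0.0049 -0.0406] shaker [ 0.5181 -0.0974] 79.59 bias [0. 0. 0. 0.]
grip [0.5089 0.3309 0.231 ]
0 1 8.96 stand [0.504  0.3369] 79.79 [-0.0061 -0.0414] shaker [ 0.5184 -0.0971] 79.59 bias [0.03 1.23 0.53 0.53]
grip [0.5091 0.3304 0.231 ]
0.5 0.01 30.66 stand [0.504  0.3373] 79.26 [-0.0048 -0.0395] shaker [ 0.5164 -0.0983] 79.63 bias [0. 0. 0. 0.]
grip [0.5077 0.331  0.231 ]
0.5 1 9.97 stand [0.5027 0.3368] 79.77 [-0.0062 -0.0413] shaker [ 0.5169 -0.0972] 79.58 bias [0.19 1.96 1.01 0.55]
grip [0.5078 0.3303 0.231 ]
```

```bash
cat > plan.py <<'E'
from fit import *
from workcell import manip
ST=np.array([.504,.3369,0]); SY=np.radians(79.75); CDY=-.006
SH=np.array([.5184,-.0971,.075]); HY=np.radians(79.6)
def Ry(a): return np.array([[np.cos(a),0,np.sin(a)],[0,1,0],[-np.sin(a),0,np.cos(a)]])
# carrier pose in world
def hook_pose(px,pz,tilt,dy=None):
    """carrier point (50,0,111) at stand x,z (mm), tilt deg"""
    dy=CDY*1e3 if dy is None else dy
    R=Ry(np.radians(tilt)); o=np.array([px,dy,pz])-R@np.array([50,0,111.])
    return Rz(SY)@(o/1e3)+ST, Rz(SY)@R
def nest_pose(x,y,z): # mm offset rel. nest
    return Rz(HY)@(np.array([70+x,y,z])/1e3)+SH, Rz(HY)
def tool(pose,gy,s,tz=112,gx=50,yawoff=0):
    o,R=pose
    T=np.array([[0,s,0],[s,0,0],[0,0,-1.]])
    return o+R@(np.array([gx,gy,tz])/1e3), R@T
WP=[(-5.5,211,0),(-6,219,0),(-11,220,20),(-22.5,225,40),(-56,259,40),(-80,283,40)]
E
python3 - <<'E'
from plan import *
print(Rz(.1)@np.array([[0,1,0],[1,0,0],[0,0,-1.]]).round(2).tolist())
for gy in(42,-42):
  for s in(1,-1):
    print(gy,s)
    for w in WP:
        q=manip.ik(*tool(hook_pose(*w),gy,s)); print(w,None if q is None else np.round(q,1))
    for z in(150,0):
        q=manip.ik(*tool(nest_pose(-3,0,z),gy,s)); print(z,None if q is None else np.round(q,1))
E
```

```text
[[-0.09983342  0.99500417  0.        ]
 [ 0.99500417  0.09983342  0.        ]
 [ 0.          0.         -1.        ]]
42 1
(-5.5, 211, 0) [ 28.9   7.6 100.1  -0.   72.3 -50.9]
(-6, 219, 0) [ 28.8   7.1  99.8  -0.   73.1 -50.9]
(-11, 220, 20) [ 35.7  17.   90.  -13.8  87.7 -41.7]
(-22.5, 225, 40) [ 40.2  27.   82.  -24.8 102.6 -38. ]
(-56, 259, 40) [ 38.5  22.1  85.  -25.9 103.7 -40.5]
(-80, 283, 40) [ 37.1  18.6  86.8 -26.7 104.5 -42.4]
150 [ -5.1  -7.3 101.6  -0.   85.6 -84.7]
0 [ -5.1  -0.6 111.6  -0.   69.  -84.7]
42 -1
(-5.5, 211, 0) [ 28.9   7.6 100.1  -0.   72.3 129.1]
(-6, 219, 0) [ 28.8   7.1  99.8  -0.   73.1 129.1]
(-11, 220, 20) [ 35.7  17.   90.  -13.8  87.7 138.3]
(-22.5, 225, 40) [ 40.2  27.   82.  -24.8 102.6 142. ]
(-56, 259, 40) [ 38.5  22.1  85.  -25.9 103.7 139.5]
(-80, 283, 40) [ 37.1  18.6  86.8 -26.7 104.5 137.6]
150 [ -5.1  -7.3 101.6  -0.   85.6  95.3]
0 [ -5.1  -0.6 111.6  -0.   69.   95.3]
-42 1
(-5.5, 211, 0) [ 24.1  14.9  91.6  -0.   73.5 -55.6]
(-6, 219, 0) [ 24.1  14.5  91.2  -0.   74.3 -55.7]
(-11, 220, 20) [ 30.8  23.4  81.7 -14.9  88.4 -46.7]
(-22.5, 225, 40) [ 35.4  32.8  73.6 -27.5 102.9 -43.5]
(-56, 259, 40) [ 33.6  28.2  76.6 -28.5 103.6 -45.8]
(-80, 283, 40) [ 32.2  25.   78.5 -29.3 104.1 -47.7]
150 [ -5.9   3.3  91.4  -0.   85.3 -85.5]
0 [ -5.9   9.5 100.8  -0.   69.7 -85.5]
-42 -1
(-5.5, 211, 0) [ 24.1  14.9  91.6  -0.   73.5 124.4]
(-6, 219, 0) [ 24.1  14.5  91.2  -0.   74.3 124.3]
(-11, 220, 20) [ 30.8  23.4  81.7 -14.9  88.4 133.3]
(-22.5, 225, 40) [ 35.4  32.8  73.6 -27.5 102.9 136.5]
(-56, 259, 40) [ 33.6  28.2  76.6 -28.5 103.6 134.2]
(-80, 283, 40) [ 32.2  25.   78.5 -29.3 104.1 132.3]
150 [-5.9  3.3 91.4 -0.  85.3 94.5]
0 [ -5.9   9.5 100.8  -0.   69.7  94.5]
```

Run:
```python
from plan import *
p,R=tool(hook_pose(*WP[0]),42,1)
manip.reach(p+[0,0,.045],R)
s=manip.state();print(s["clock"],s["tcp_pos"],p,s["force"])
for n in P:
    im=imaging.snapshot(n);np.save(f"pics/{n}1.npy",im)
    print(n,proj(n,s["tcp_pos"]))
crop(np.load("pics/scene1.npy"),310,190,420,295,7,"pics/d1.png")
crop(np.load("pics/top1.npy"),80,165,180,255,7,"pics/d2.png")
```

```text
3.35 [0.46808646 0.33728825 0.25699037] [0.46759585 0.33789374 0.212     ] [-0.64642366 -0.09411824  0.58997437]
scene [388.13483017 236.34340975]
top [107.97470008 212.73244624]
```

View pics/d1.png

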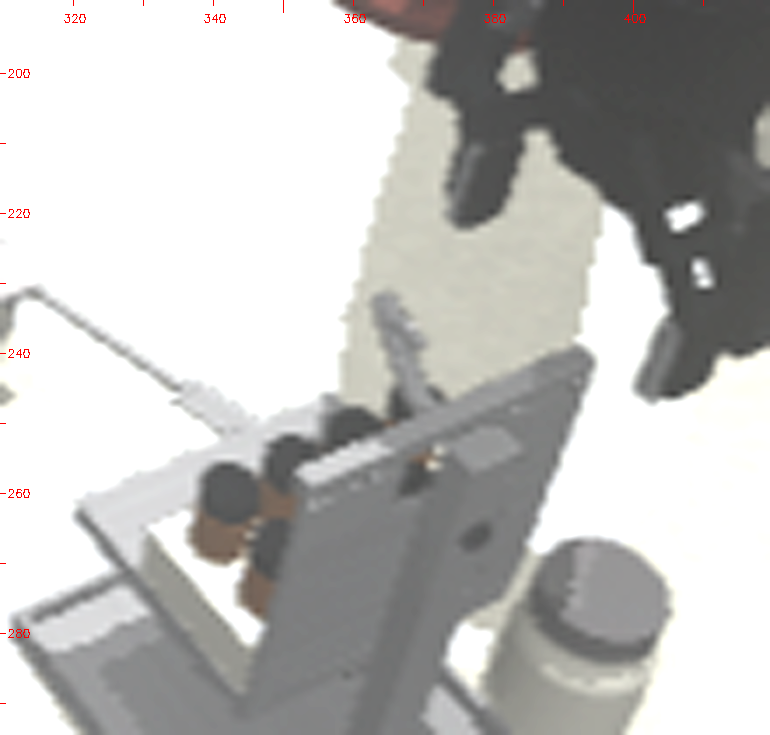

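View pics/d2.png

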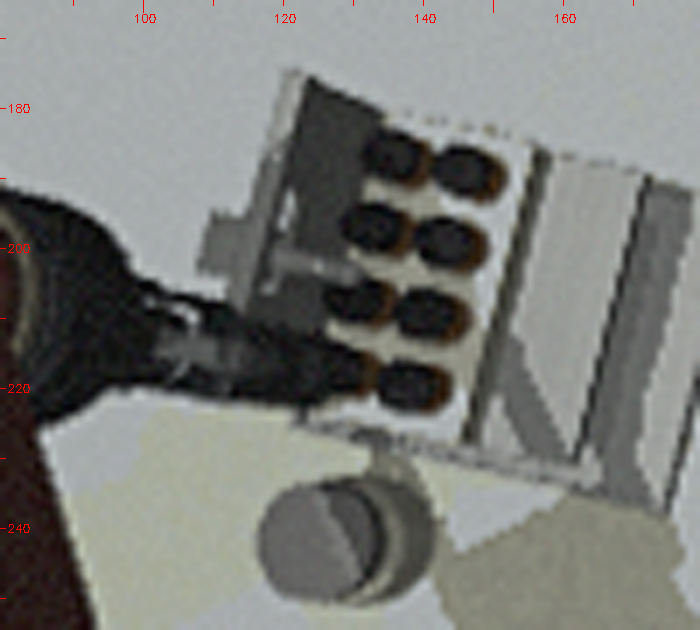

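Run:
```python
from plan import *
s=manip.state();R=s["tool_rot"]
for yy in(-57,-42.5,42.5,57):
  for xx in (-11,11):
    X=s["tcp_pos"]+R@np.array([xx,yy,-13])/1e3; c=proj("scene",X); print(yy,xx,c.round(1),((c-[310,190]+.5)*7).round(0), ((proj("top",X)-[80,165]+.5)*7).round(0))
```

```text
-57 -11 [370.2 219.4] [425. 210.] [343. 338.]
-57 11 [376.9 216.7] [472. 190.] [328. 398.]
-42.5 -11 [374.1 223.1] [452. 235.] [304. 330.]
-42.5 11 [380.8 220.3] [499. 215.] [289. 389.]
42.5 -11 [398.9 246. ] [626. 395.] [ 79. 282.]
42.5 11 [405.8 242.8] [674. 373.] [ 63. 341.]
57 -11 [403.5 250.2] [658. 425.] [ 41. 274.]
57 11 [410.4 246.9] [706. 402.] [ 25. 333.]
```

Run:
```python
from plan import *
p,R=tool(hook_pose(*WP[0]),42,1,gx=48)
manip.servo_line(p,R,v=.1)
s=manip.state();print(s["clock"],s["tcp_pos"],p,s["force"])
manip.move_gripper(.3);s=manip.state();print(s["width"],s["force"])
manip.move_gripper(0);manip.hold(.3)
s=manip.state();print(s["clock"],s["width"],s["tcp_pos"],s["force"],s["moment"])
for n in P:
    im=imaging.snapshot(n);np.save(f"pics/{n}2.npy",im)
crop(np.load("pics/scene2.npy"),310,190,420,295,7,"pics/e1.png")
crop(np.load("pics/top2.npy"),80,165,180,255,7,"pics/e2.png")
```

```text
4.05 [0.46726496 0.33591806 0.21186708] [0.46723996 0.33592566 0.212     ] [ 0.36960153  0.18370241 -0.15200624]
0.300902846188072 [-0.12106563  0.19743623 -0.74564397]
5.2333 0.10115078840914159 [0.46741783 0.33556886 0.212289  ] [-0.04791517 -3.0381469   3.51903228] [-0.42499385 -0.01047531 -0.08690599]
```

View pics/e1.png

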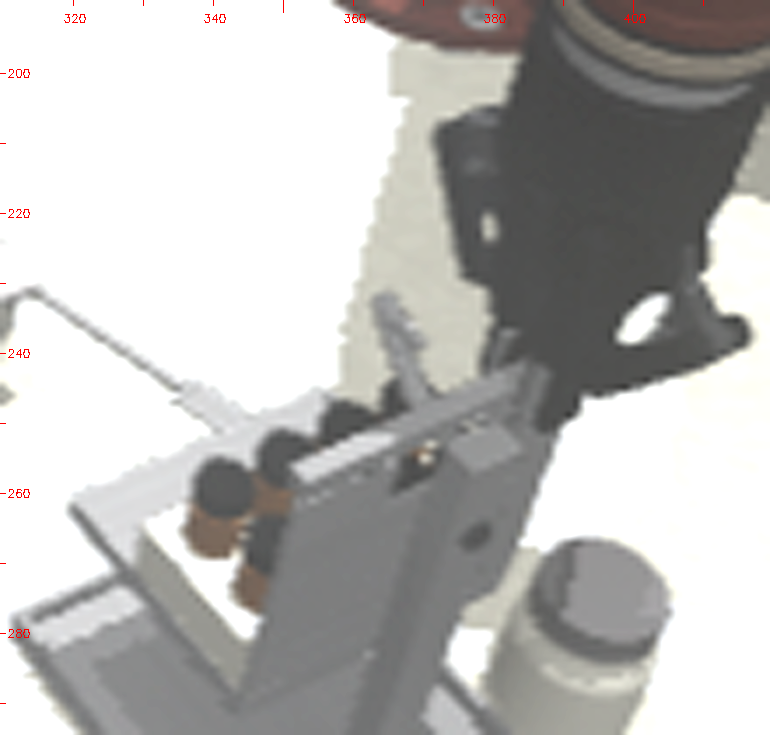

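View pics/e2.png

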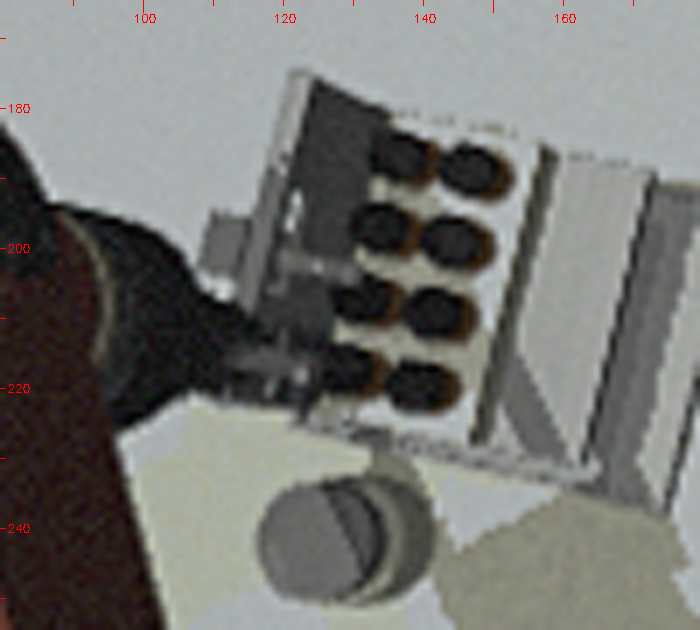

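Run:
```python
from plan import *
X=Rz(SY)[:,0]
s=manip.state();p0=s["tcp_pos"];R=s["tool_rot"];np.savez("grasp.npz",p0=p0,R=R)
_,R=tool(hook_pose(*WP[0]),42,1)
for dz in(.002,.004,.006):
    manip.servo_line(p0+[0,0,dz],R,v=.03);s=manip.state();print(dz,(s["tcp_pos"]-p0).round(4),s["force"].round(2),s["moment"].round(2),s["width"])
b=s["force"];base=p0+[0,0,.006]
for i in range(1,9):
    manip.servo_line(base+X*.001*i,R,v=.03);s=manip.state();f=(s["force"]-b)
    print(i,((s["tcp_pos"]-p0)@X*1e3).round(2),(f@X).round(2),f.round(2),s["moment"].round(2))
    if abs(f@X)>2.5: break
print(s["clock"])
```

```text
0.002 [-0.0009  0.0003  0.0006] [-0.23 -0.16 -2.71] [0.17 0.1  0.01] 0.1052476830242103
0.004 [-0.0004  0.0001  0.0034] [-0.16  0.35 -3.85] [ 0.15  0.15 -0.04] 0.10564120344693277
0.006 [0.0001 0.0001 0.0062] [ 0.07 -0.13 -3.54] [0.16 0.11 0.01] 0.10397808333592039
1 1.05 -0.06 [ 0.43 -0.14 -0.88] [ 0.15  0.13 -0.04]
2 2.04 0.72 [ 0.46  0.65 -0.82] [ 0.13  0.17 -0.01]
3 2.99 -0.22 [-0.63 -0.11 -0.37] [0.09 0.09 0.  ]
4 3.41 -2.45 [-0.39 -2.42  0.41] [-0.36  0.25 -0.13]
5 3.8 -4.83 [-1.99 -4.54  1.77] [-0.77  0.33 -0.18]
7.3333
```

```bash
cat > path.py <<'E'
from plan import *
g=np.load("grasp.npz");p0=g["p0"];X=Rz(SY)[:,0]
def hp(px,pz,t):
    R=Rz(SY)@Ry(np.radians(t))@np.array([[0,1,0],[1,0,0],[0,0,-1.]])
    off=Ry(np.radians(t))@np.array([0,0,1.])-[0,0,1.]
    return p0+X*(px+5+3.1+off[0])/1e3+np.array([0,0,(pz-211.4+off[2])/1e3]),R
def go(a,b,n,v):
    for i in range(1,n+1):
        w=np.array(a)+(np.array(b)-np.array(a))*i/n
        p,R=hp(*w);manip.servo_line(p,R,v=v);s=manip.state()
        e=s["tcp_pos"]-p
        print(w.round(1),s["clock"].__round__(2),"F",s["force"].round(1),"M",s["moment"].round(2),"err",(e*1e3).round(1))
        if np.linalg.norm(s["force"]-[0,0,-4.2])>9: print("STOP");return False
    return True
E
python3 - <<'E'
from path import *
p,R=hp(-6.5,219,0);manip.servo_line(p,R,v=.03);print(manip.state()["force"])
go((-6.5,219,0),(-11,220,20),4,.005) and go((-11,220,20),(-22.5,225,40),5,.012)
E
```

```text
[-0.33753781  0.67528373 -3.6721818 ]
[ -7.6 219.2   5. ] 7.97 F [ 0.3 -0.3 -4. ] M [ 0.23  0.14 -0.  ] err [ 0.   0.9 -0.1]
[ -8.8 219.5  10. ] 8.34 F [-0.5 -0.9 -3.5] M [ 0.41  0.09 -0.03] err [-0.   0.3 -0.2]
[ -9.9 219.8  15. ] 8.71 F [-1.  -0.4 -4.6] M [0.54 0.01 0.02] err [-0.   0.2 -0.2]
[-11. 220.  20.] 9.07 F [-0.6  0.2 -3.8] M [0.61 0.09 0.05] err [-0.   0.1 -0.2]
[-13.3 221.   24. ] 9.43 F [-0.   0.4 -4.6] M [ 0.7   0.06 -0.03] err [ 0.   0.1 -0.2]
[-15.6 222.   28. ] 9.78 F [ 0.   0.7 -4.6] M [ 0.83  0.   -0.01] err [-0.   0.2 -0.2]
[-17.9 223.   32. ] 10.12 F [-0.5 -0.4 -4.6] M [ 0.89 -0.05  0.04] err [-0.   0.2 -0.3]
[-20.2 224.   36. ] 10.47 F [ 0.5 -0.1 -4. ] M [ 0.96 -0.02  0.02] err [-0.   0.2 -0.3]
[-22.5 225.   40. ] 10.82 F [-0.1 -0.4 -3.3] M [ 1.02 -0.08  0.03] err [-0.   0.1 -0.3]
```

No contact; quick look before backing out.

Run:
```python
from path import *
im=imaging.snapshot("scene");crop(im,300,180,420,295,6,"pics/f1.png")
```

View pics/f1.png

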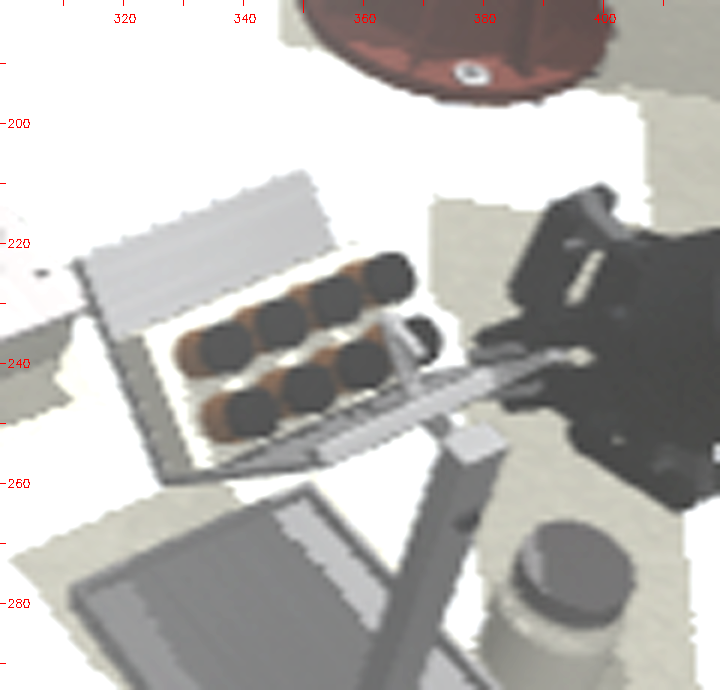

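Run:
```python
from path import *
if go((-22.5,225,40),(-80,283,40),8,.04):
    go((-80,283,40),(-120,310,40),1,.06)
    go((-120,310,40),(-150,310,0),1,.03)
    manip.hold(.2);s=manip.state();print(s["clock"],s["force"],s["width"])
    for n in P:
        im=imaging.snapshot(n);np.save(f"pics/{n}3.npy",im)
    crop(np.load("pics/scene3.npy"),270,150,410,255,5.5,"pics/g1.png")
    crop(np.load("pics/top3.npy"),100,145,240,255,5.5,"pics/g2.png")
```

```text
[-29.7 232.2  40. ] 11.28 F [-0.5  0.7 -3.3] M [ 1.02 -0.06  0.03] err [ 0.2 -0.1  0.6]
[-36.9 239.5  40. ] 11.69 F [-0.9 -0.2 -3.5] M [ 0.98 -0.03 -0.03] err [ 0.1 -0.   0.3]
[-44.1 246.8  40. ] 12.1 F [ 0.2  0.3 -3.6] M [ 1.    0.01 -0.06] err [ 0.1 -0.   0.3]
[-51.2 254.   40. ] 12.51 F [-0.2 -0.4 -4.6] M [ 1.03 -0.06  0.04] err [ 0.1 -0.   0.4]
[-58.4 261.2  40. ] 12.92 F [-0.6  0.  -4.6] M [ 1.05 -0.06 -0.01] err [ 0.1 -0.   0.4]
[-65.6 268.5  40. ] 13.32 F [ 0.2  0.3 -4.4] M [ 1.02 -0.02 -0.07] err [ 0.1 -0.   0.3]
[-72.8 275.8  40. ] 13.73 F [ 0.6  0.  -4.3] M [ 1.   -0.1   0.02] err [ 0.1 -0.   0.3]
[-80. 283.  40.] 14.14 F [-0.6 -0.5 -4. ] M [ 1.04 -0.04 -0.04] err [ 0.1 -0.   0.3]
[-120.  310.   40.] 15.1 F [ 0.1 -0.4 -3.3] M [ 1.01 -0.05  0.03] err [-0.1  0.1 -0.2]
[-150.  310.    0.] 16.27 F [-0.5  0.3 -4.1] M [ 0.17  0.14 -0.05] err [-0.2  0.  -0.2]
16.475 [ 0.29988995  0.12402576 -3.6031724 ] 0.10027388203302329
```

View pics/g1.png

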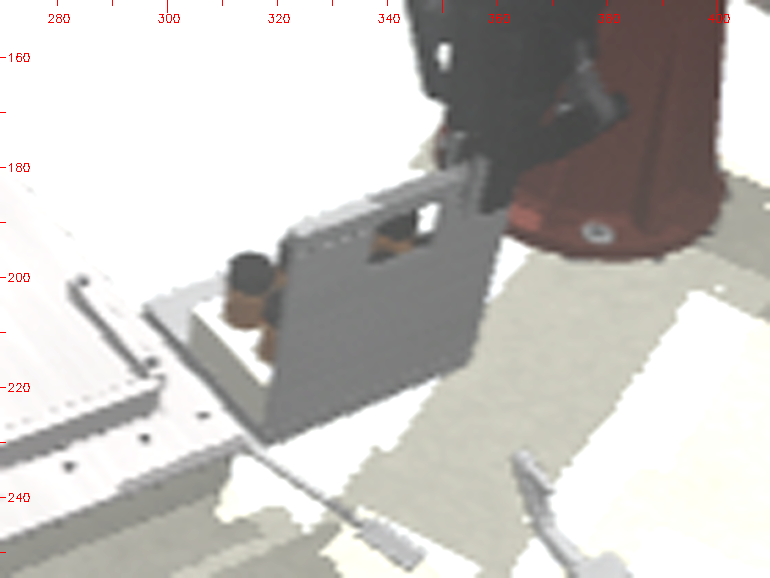

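View pics/g2.png

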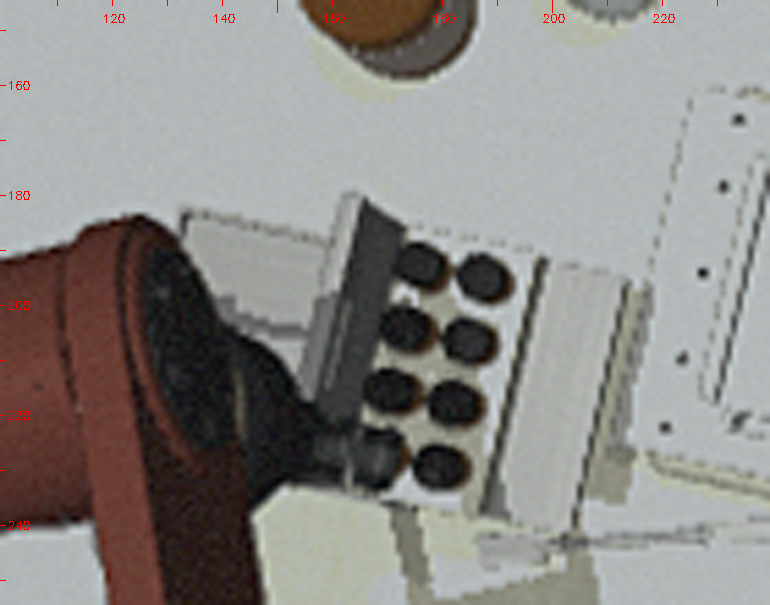

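Run:
```python
from path import *
from scipy.spatial.transform import Rotation as Ro
B={"scene":np.array([.03,1.23]),"top":np.array([.53,.53])}
E=[("top",(162.2,179.4),(55,-65,137)),("top",(166.2,180.9),(45,-65,137)),("top",(214,195.8),(-55,-65,12)),("top",(204,240.9),(-55,65,12)),
("scene",(296.2,205.9),(-55,-65,12)),("scene",(323.5,193.1),(55,-65,137)),("scene",(321.3,191.3),(45,-65,137)),("scene",(318.2,230),(55,-65,0)),("scene",(354.9,215.3),(55,65,0))]
s=manip.state();Rt=s["tool_rot"]
Rc0=Rt@np.array([[0,1,0],[1,0,0],[0,0,-1.]])
o0=s["tcp_pos"]-Rc0@np.array([.05,.042,.112])
def F(v):
    R=Rc0@Ro.from_rotvec(v[3:]).as_matrix();return np.concatenate([proj(n,R@(np.array(a)/1e3)+o0+Rc0@v[:3])+B[n]-px for n,px,a in E]+[v[:3]/.02,v[3:]/.05])
r=least_squares(F,np.zeros(6),loss="soft_l1");print("carrier frame delta mm",(r.x[:3]*1e3).round(1),"rot deg",np.degrees(r.x[3:]).round(2));print(r.fun[:18].reshape(-1,2).round(1).tolist())
np.set_printoptions(precision=4);print(s["tcp_pos"],Rc0)
```

```text
carrier frame delta mm [-1.2  2.6 -0.2] rot deg [ 1.39 -0.71  1.43]
[[-0.0, 0.3], [0.1, -0.4], [-0.3, -0.5], [0.1, 1.7], [-0.7, -0.7], [0.1, 0.0], [-0.1, -0.4], [-0.1, 2.1], [0.3, 0.2]]
[0.4421 0.1964 0.3106] [[ 1.7705e-01 -9.8420e-01  5.9078e-04]
 [ 9.8420e-01  1.7705e-01  3.8982e-04]
 [-4.8825e-04  5.1243e-04  1.0000e+00]]
```

Run:
```python
from path import *
gy=40.5
p,R=tool(nest_pose(-3,0,124),gy,1);manip.servo_line(p,R,v=.15)
p,R=tool(nest_pose(-3,0,28),gy,1);manip.servo_line(p,R,v=.1);manip.hold(.2)
s=manip.state();print(s["clock"],s["force"],s["moment"],s["tcp_pos"]-p)
for n in P:
    im=imaging.snapshot(n);np.save(f"pics/{n}4.npy",im)
crop(np.load("pics/scene4.npy"),205,140,335,255,6,"pics/h1.png")
crop(np.load("pics/top4.npy"),205,150,335,255,6,"pics/h2.png")
for nm,pt in dict(stop_m=(125,-65,22),stop_p=(125,65,22)).items():
    X_=Rz(HY)@np.array(pt)/1e3+SH; print(nm,[(proj(n,X_)).round(1) for n in P])
o,Rc=nest_pose(-3,0,28)
for a in((55,-65,0),(55,65,0),(-55,-65,12),(-55,65,12)): print(a,[proj(n,o+Rc@np.array(a)/1e3).round(1) for n in P])
```

```text
19.2333 [ 0.85168214  0.67346298 -3.57835295] [ 0.1484741   0.16752188 -0.00464804] [ 5.83682021e-04 -6.25093516e-05  8.88575391e-04]
stop_m [array([260.5, 230.6]), array([238.9, 174.7])]
stop_p [array([296.2, 217.4]), array([229.7, 216.1])]
(55, -65, 0) [array([260. , 228.6]), array([239.7, 174.5])]
(55, 65, 0) [array([295.9, 215.4]), array([230.4, 216.2])]
(-55, -65, 12) [array([244.1, 204.3]), array([275.2, 181.3])]
(-55, 65, 12) [array([278.7, 192.8]), array([266.2, 223.7])]
```

View pics/h1.png

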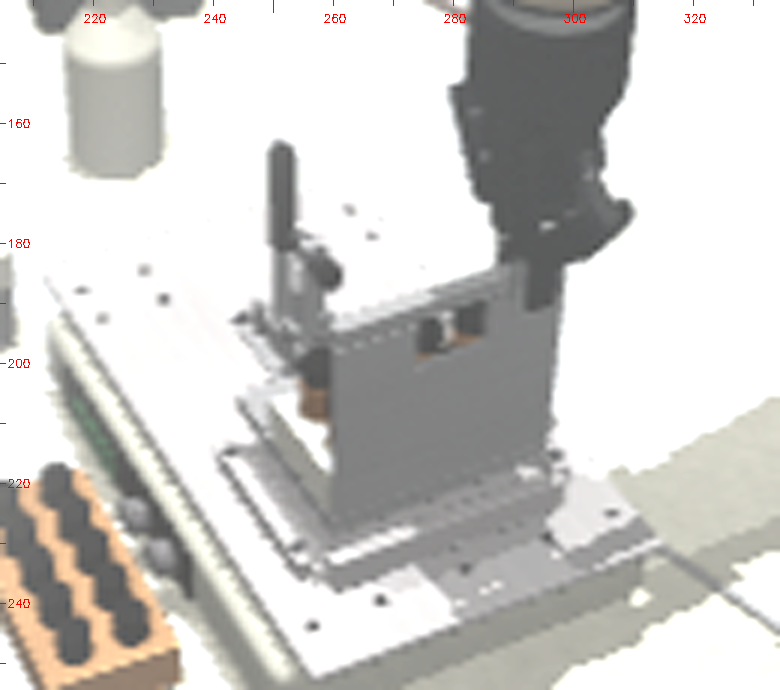

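View pics/h2.png

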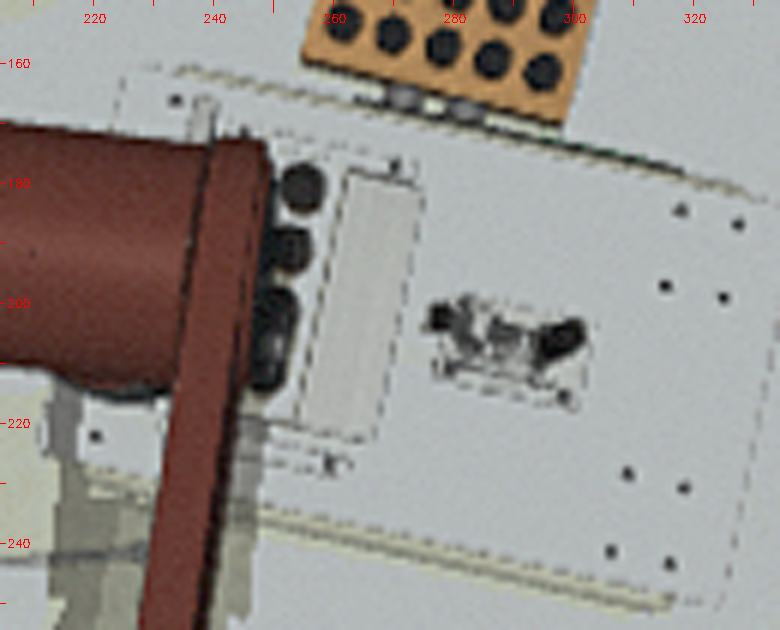

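Run:
```python
from path import *
gy=40.5
for z in (15,8,5,4,3,2,1,0,-1,-2,-3):
    p,R=tool(nest_pose(-3,0,z),gy,1);manip.servo_line(p,R,v=.04 if z>4 else .02);manip.hold(.1);s=manip.state()
    print(z,s["clock"].__round__(2),s["force"].round(2),s["moment"].round(2),((s["tcp_pos"]-p)*1e3).round(1))
    if s["force"][2]>0.5: break
```

```text
15 19.91 [-0.23 -0.08 -3.62] [ 0.14  0.1  -0.03] [ 0.1 -0.   0. ]
8 20.33 [-1.26 -0.12 -3.59] [ 0.19  0.11 -0.  ] [-0.   0.  -0.1]
5 20.68 [ 0.59 -0.23 -3.77] [0.15 0.13 0.01] [-0.  0. -0.]
4 21.03 [-0.11 -0.12 -3.41] [ 0.13  0.21 -0.01] [-0. -0.  0.]
3 21.38 [-0.12  0.88 -3.28] [0.13 0.12 0.  ] [ 0.  0. -0.]
2 21.73 [-0.24  0.65 -3.63] [0.15 0.13 0.04] [-0. -0. -0.]
1 22.08 [-0.35  0.7  -2.94] [0.19 0.11 0.03] [ 0.2 -0.   0.2]
0 22.43 [-2.32  2.35  1.9 ] [ 0.21  0.33 -0.05] [0.1 0.1 0.6]
```

Run:
```python
from path import *
gy=40.5
X=Rz(HY)[:,0]
for x in (-2,-1,0,1,2,3,4,5):
    p,R=tool(nest_pose(x,0,.3),gy,1);manip.servo_line(p,R,v=.02);manip.hold(.1);s=manip.state()
    print(x,s["clock"].__round__(2),s["force"].round(2),(s["force"]@X).round(2),s["moment"].round(2),((s["tcp_pos"]-p)@X*1e3).round(2))
    if s["force"]@X<-9: break
```

```text
-2 22.78 [-2.6  -0.68  1.94] -1.13 [-0.16  0.33 -0.13] -0.35
-1 23.13 [-3.45 -1.67  3.84] -2.26 [-0.56  0.46 -0.19] -0.33
0 23.48 [-3.24 -3.88  4.91] -4.4 [-0.87  0.53 -0.1 ] -0.27
1 23.83 [-2.8  -4.4   4.37] -4.83 [-0.94  0.53 -0.2 ] -0.41
2 24.18 [-3.78 -4.11  4.98] -4.73 [-1.03  0.54 -0.2 ] -0.46
3 24.53 [-1.7  -3.49  4.19] -3.74 [-1.15  0.29 -0.17] -0.22
4 24.88 [-0.35 -4.44  3.36] -4.44 [-1.24  0.35 -0.17] -0.34
5 25.23 [-1.77 -5.9   4.11] -6.12 [-1.36  0.32 -0.25] -0.54
```

Run:
```python
from path import *
for n in P:
    im=imaging.snapshot(n);np.save(f"pics/{n}5.npy",im)
crop(np.load("pics/scene5.npy"),205,140,335,255,6,"pics/i1.png")
crop(np.load("pics/top5.npy"),205,150,335,255,6,"pics/i2.png")
for x in (0,5):
  o,Rc=nest_pose(x,0,0)
  for a in((55,-65,12),(55,-65,137),(-55,-65,12),(-55,65,12)): print(x,a,[proj(n,o+Rc@np.array(a)/1e3).round(1) for n in P])
```

```text
0 (55, -65, 12) [array([260.4, 232.9]), array([239.1, 175.2])]
0 (55, -65, 137) [array([261.4, 202.6]), array([236.2, 167.4])]
0 (-55, -65, 12) [array([244.6, 211.2]), array([273.9, 182.6])]
0 (-55, 65, 12) [array([278.7, 199.6]), array([265.1, 223.8])]
5 (55, -65, 12) [array([261.2, 234. ]), array([237.5, 174.9])]
5 (55, -65, 137) [array([262.2, 203.6]), array([234.5, 167. ])]
5 (-55, -65, 12) [array([245.2, 212.2]), array([272.3, 182.2])]
5 (-55, 65, 12) [array([279.4, 200.4]), array([263.5, 223.5])]
```

View pics/i1.png

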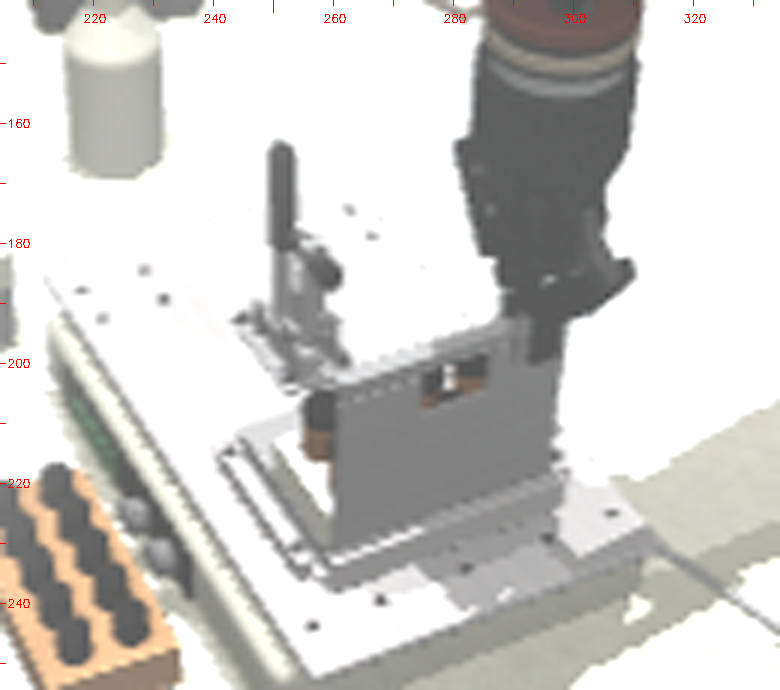

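View pics/i2.png

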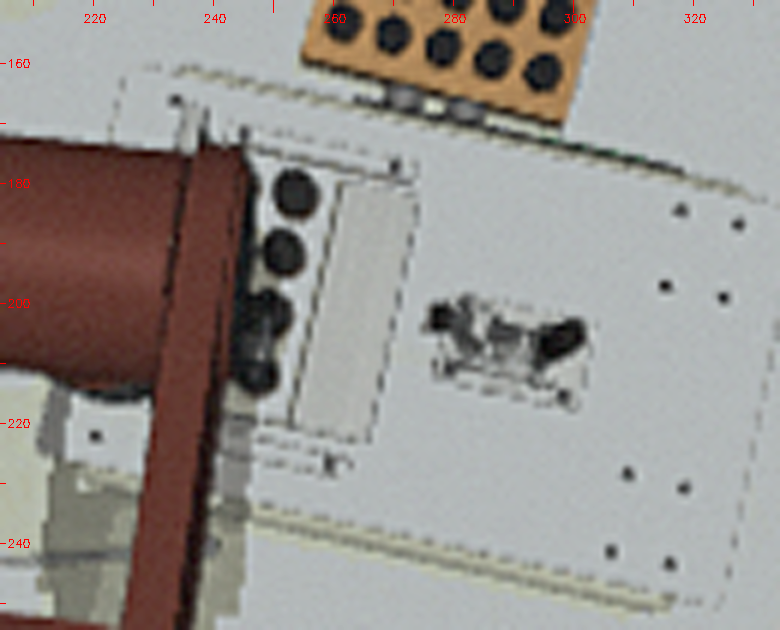

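Run:
```python
from path import *
gy=40.5
X=Rz(HY)[:,0]
for x,z in ((5,1.0),(6,1.0),(7,1.0),(8,1)):
    p,R=tool(nest_pose(x,0,z),gy,1);manip.servo_line(p,R,v=.02);manip.hold(.1);s=manip.state()
    print(x,z,s["clock"].__round__(2),s["force"].round(2),(s["force"]@X).round(2),s["moment"].round(2),((s["tcp_pos"]-p)@X*1e3).round(2))
    if s["force"]@X<-9: break
im=imaging.snapshot("top");np.save("pics/top6.npy",im);crop(im,205,150,335,255,6,"pics/j2.png")
im=imaging.snapshot("scene");np.save("pics/scene6.npy",im);crop(im,225,180,315,245,8.5,"pics/j1.png")
```

```text
5 1.0 25.68 [-0.33 -6.52  1.8 ] -6.47 [-1.37  0.1  -0.35] -0.59
6 1.0 26.03 [ 0.32 -6.89  1.6 ] -6.71 [-1.55  0.09 -0.43] -0.9
7 1.0 26.38 [-0.19 -6.32  2.47] -6.25 [-1.69  0.14 -0.42] -1.15
8 1 26.73 [ 0.25 -8.09  2.1 ] -7.91 [-1.81  0.16 -0.36] -1.44
```

View pics/j2.png

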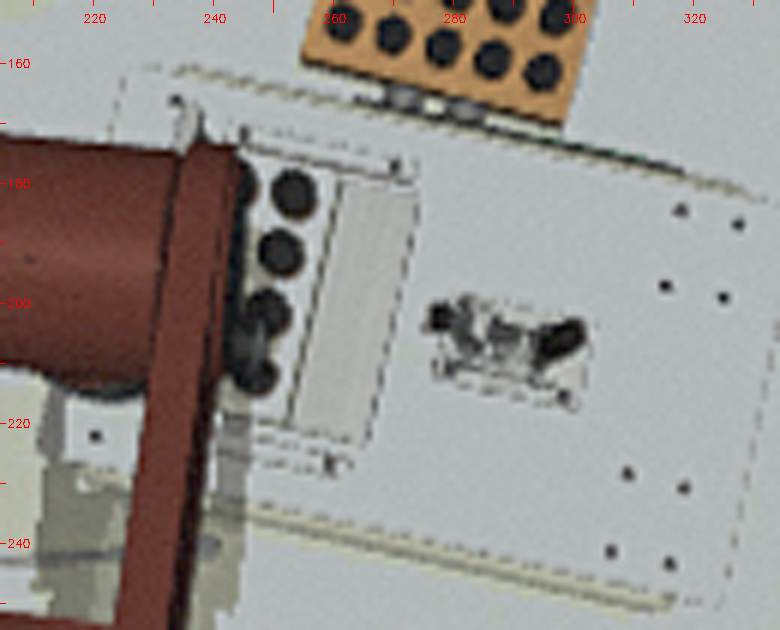

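View pics/j1.png

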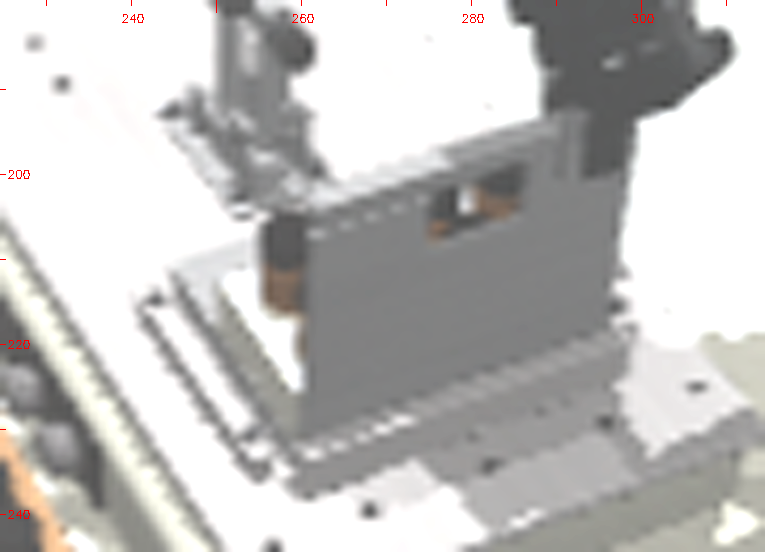

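Run:
```python
from path import *
gy=40.5
X=Rz(HY)[:,0]
for x,z in ((4,1),(2,.7),(1,.7)):
    p,R=tool(nest_pose(x,0,z),gy,1);manip.servo_line(p,R,v=.03);manip.hold(.1);s=manip.state()
    print(x,z,s["clock"].__round__(2),s["force"].round(2),(s["force"]@X).round(2),s["moment"].round(2),((s["tcp_pos"]-p)@X*1e3).round(2))
```

```text
4 1 27.22 [ 0.03 -5.24  1.36] -5.15 [-1.3   0.04 -0.3 ] -0.43
2 0.7 27.57 [ 1.31 -4.21  1.05] -3.9 [-0.91 -0.29 -0.3 ] 0.12
1 0.7 27.92 [ 2.08 -3.15 -0.23] -2.72 [-0.69 -0.58 -0.35] 0.26
```

Run:
```python
from path import *
p,R=tool(nest_pose(1,0,.7),40.5,1)
manip.move_gripper(.5)
manip.servo_line(p+[0,0,.1],R,v=.2)
manip.reach(p+Rz(HY)@[.06,.10,.16],R)
s=manip.state();print(s["clock"],s["force"])
im=imaging.snapshot("top");np.save("pics/top7.npy",im);crop(im,205,150,335,255,6,"pics/k2.png")
im=imaging.snapshot("scene");np.save("pics/scene7.npy",im);crop(im,225,150,315,245,8,"pics/k1.png")
for x in (0,):
  o,Rc=nest_pose(x,0,0)
  for a in((55,-65,137),(55,65,137),(55,-65,0),(-55,-65,12),(-55,65,12)): print(x,a,[(proj(n,o+Rc@np.array(a)/1e3)+b).round(1) for n,b in (("scene",(.03,1.23)),("top",(.53,.53)))])
```

```text
29.575 [-0.35252517  0.26589803 -0.17029016]
0 (55, -65, 137) [array([261.4, 203.8]), array([236.8, 167.9])]
0 (55, 65, 137) [array([299.6, 190.9]), array([226.3, 214.2])]
0 (55, -65, 0) [array([260.3, 236.8]), array([239.9, 176.4])]
0 (-55, -65, 12) [array([244.6, 212.5]), array([274.4, 183.1])]
0 (-55, 65, 12) [array([278.7, 200.8]), array([265.7, 224.3])]
```

View pics/k2.png

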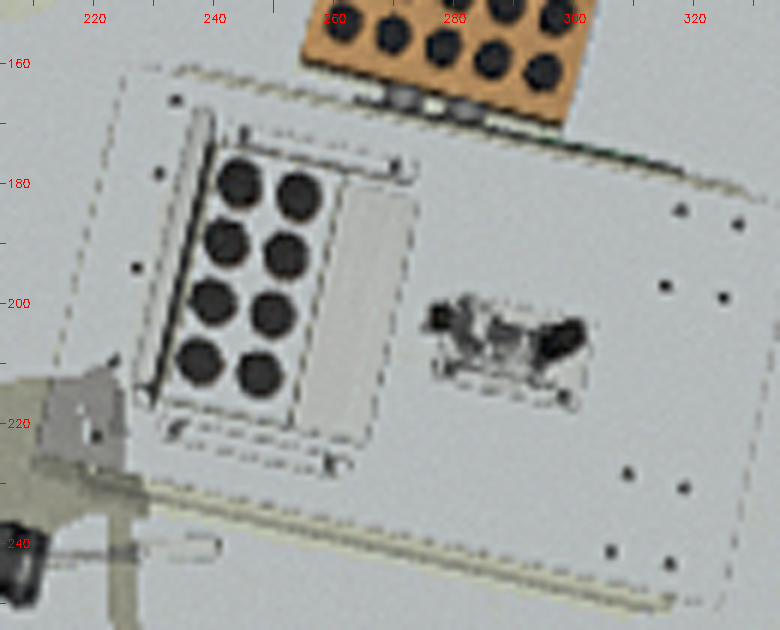

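View pics/k1.png

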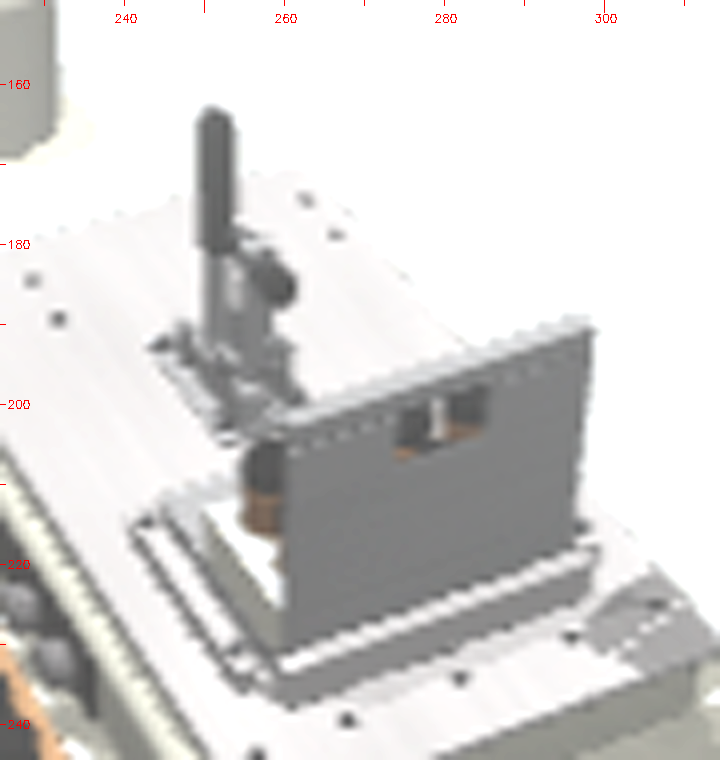

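```bash
cat > clamp.py <<'E'
from path import *
Rt=Rz(HY)@np.array([[0,1,0],[1,0,0],[0,0,-1.]])
def S(x,y,z): return Rz(HY)@(np.array([x,y,z])/1e3)+SH
def push(phi,r=100,extra=0,half=14.5):
    d=np.array([np.cos(phi),np.sin(phi)]);n=np.array([np.sin(phi),-np.cos(phi)])
    c=np.array([-63.5,8])+r*d+(8-extra)*n+[half,0]
    return S(c[0],0,c[1])
E
python3 - <<'E'
from clamp import *
for v in(0,.05,.1,.15):
    ph=np.radians(88)+v;print(v,[(proj(n,S(-63.5+125*np.cos(ph),0,8+125*np.sin(ph)))+b).round(1) for n,b in (("scene",(.03,1.23)),("top",(.53,.53)))])
ok=[manip.ik(push(np.radians(88)+v),Rt) is not None for v in np.linspace(0,1.431,8)];print(ok)
manip.move_gripper(0)
manip.reach(S(-15,0,190),Rt)
manip.servo_line(S(-36,0,112),Rt,v=.15)
s=manip.state();print(s["clock"],s["force"],s["tcp_pos"])
im=imaging.snapshot("top");crop(im,205,150,335,255,6,"pics/l2.png")
im=imaging.snapshot("scene");crop(im,225,130,315,225,8,"pics/l1.png")
E
```

```text
0 [array([252.2, 165.5]), array([297.7, 205.1])]
0.05 [array([251.3, 164.5]), array([300. , 205.6])]
0.1 [array([250.4, 163.5]), array([302.2, 206. ])]
0.15 [array([249.6, 162.7]), array([304.5, 206.5])]
[True, True, True, True, True, True, True, True]
31.85 [0.40419861 0.54259481 0.44089677] [ 0.51256572 -0.13213472  0.18797271]
```

View pics/l1.png

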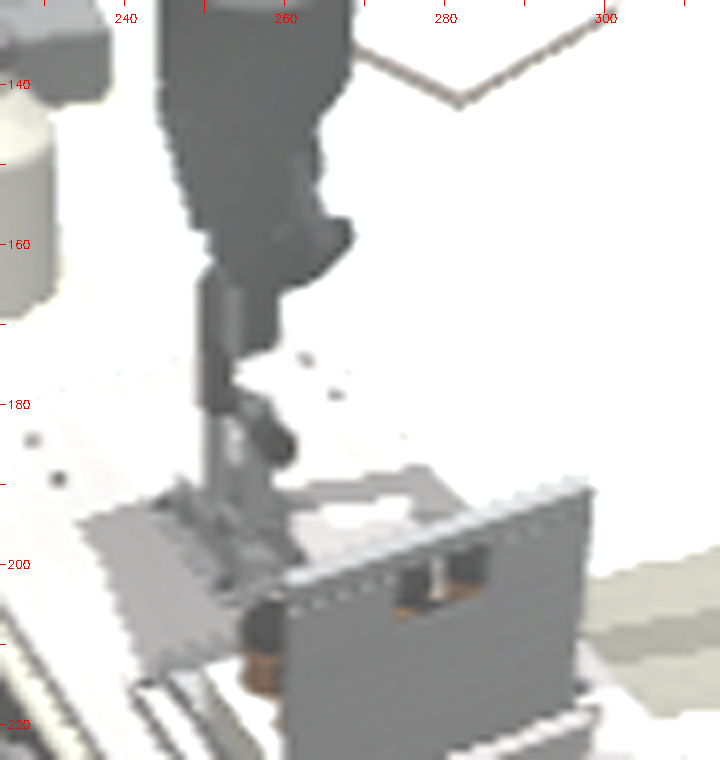

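View pics/l2.png

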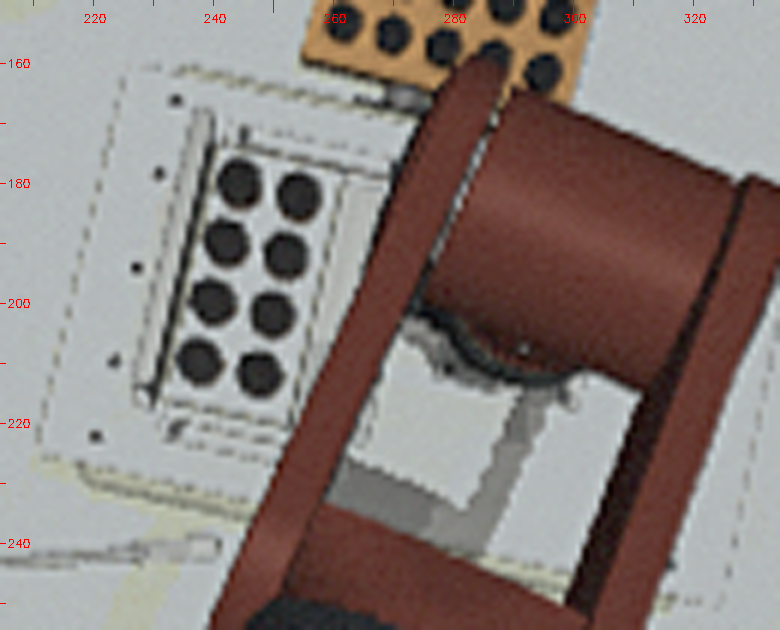

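Run:
```python
from clamp import *
manip.servo_line(push(np.radians(88)+.05),Rt,v=.08)
for v in (.2,.4,.6,.8,1.0,1.15,1.3,1.38,1.431):
    p=push(np.radians(88)+v,extra=2);manip.servo_line(p,Rt,v=.08);s=manip.state()
    print(v,s["clock"].__round__(2),s["force"].round(1),((s["tcp_pos"]-p)*1e3).round(1))
    if np.linalg.norm(s["force"])>30: break
im=imaging.snapshot("scene");crop(im,200,130,315,245,6,"pics/m1.png")
```

```text
0.2 32.57 [ 0.5 -0.3 -0.4] [-0.1 -0.8 -0. ]
0.4 32.97 [0.7 0.7 0. ] [-0.3 -0.6 -0.3]
0.6 33.37 [ 0.3  0.9 -0.4] [-0.4 -0.4 -0.5]
0.8 33.77 [0.4 0.6 0.6] [-0.5 -0.3 -0.7]
1.0 34.17 [-0.2 -0.3 -0.2] [-0.6 -0.1 -0.9]
1.15 34.51 [-0.2  0.1  1.9] [ 0.1 -0.3 -0.2]
1.3 34.85 [-0.1 -0.1  1.6] [-0.2 -0.1 -0.3]
1.38 35.1 [ 0.6 -0.8 -0.6] [-0.8  0.6 -1. ]
1.431 35.35 [0.7 1.  0.7] [ 0.5 -0.2  0.3]
```

View pics/m1.png

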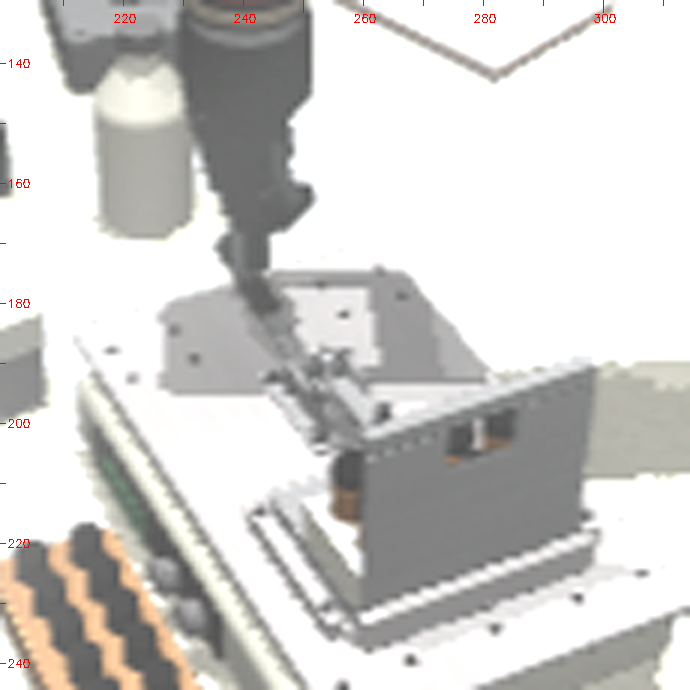

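Run:
```python
from clamp import *
for e in (4,6,8,10,12):
    p=push(np.radians(88)+1.431,extra=e);manip.servo_line(p,Rt,v=.03);manip.hold(.1);s=manip.state()
    print(e,s["clock"].__round__(2),s["force"].round(1),((s["tcp_pos"]-p)*1e3).round(1))
    if s["force"][2]>13: break
manip.servo_line(push(np.radians(88)+1.431)+[0,0,.12],Rt,v=.2)
manip.reach(S(-100,60,260),Rt)
s=manip.state();print(s["clock"],s["force"])
im=imaging.snapshot("top");np.save("pics/top8.npy",im);crop(im,205,150,335,255,6,"pics/n2.png")
im=imaging.snapshot("scene");np.save("pics/scene8.npy",im);crop(im,210,150,305,245,8,"pics/n1.png")
cv2.imwrite("pics/n3.png",im[:,:,::-1])
for v in(1.3,1.431):
    ph=np.radians(88)+v;print(v,[(proj(n,S(-63.5+125*np.cos(ph),0,8+125*np.sin(ph)))+b).round(1) for n,b in (("scene",(.03,1.23)),("top",(.53,.53)))])
```

```text
4 35.75 [-1.6  1.4  8.9] [ 0.6 -0.   1.6]
6 36.1 [-4.3  5.5 15.9] [0.8 0.1 3.2]
37.4667 [-0.18190746 -0.56537718 -0.00925992]
1.3 [array([236.5, 167.3]), array([335.8, 216.4])]
1.431 [array([236.1, 170.3]), array([335.9, 217. ])]
```

View pics/n1.png

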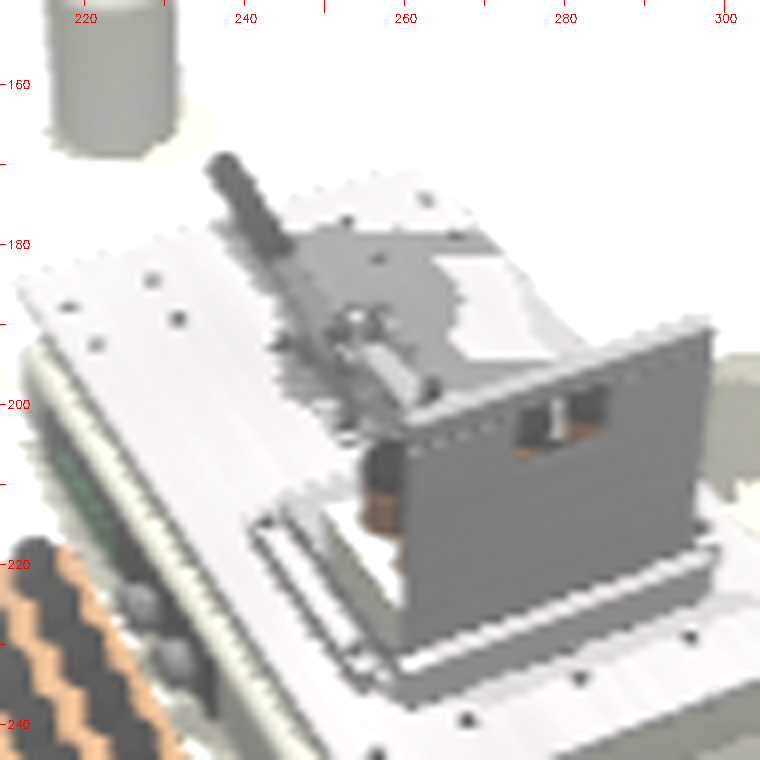

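View pics/n2.png

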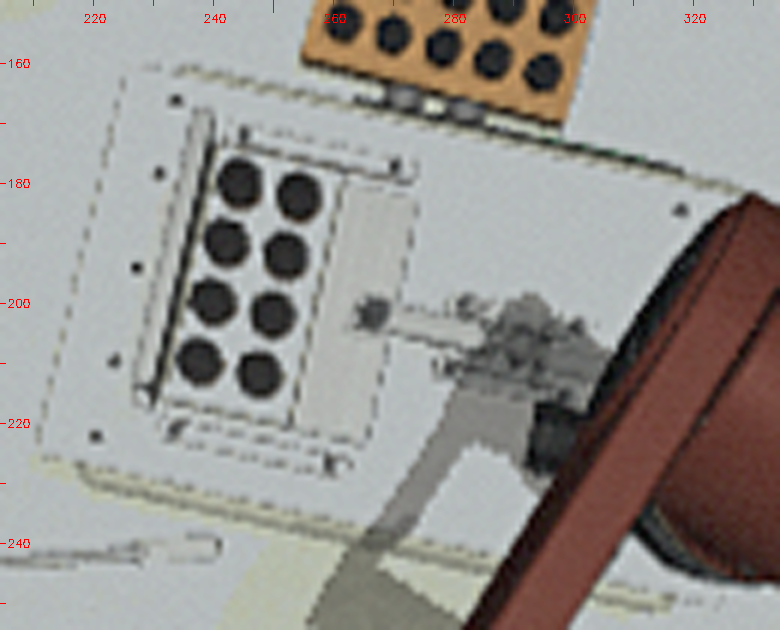

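View pics/n3.png

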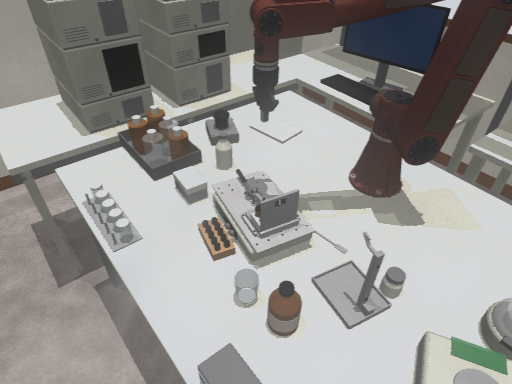

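Run:
```python
from workcell import manip
manip.finish_job();print(manip.state()["clock"])
```

```text
the job is handed in; nothing more can be done
the job is handed in; nothing more can be done
```

The carrier is in the nest against the rear stop, the toggle clamp is shut on its front ledge, and the job was handed in at about 37.5 s of the 54 s. `finish_job` gave no verdict, so the results below are my own checks.

**What I did**
- I pinched the grip bar at y of about +42 and lifted the carrier. I then touched it lightly against the post, at under 5 N, to find the post face.
- I followed the given lift and tilt path to 40°. The wrist force showed only the carrier's weight along that path, so there was no sign of it catching the hook or barb.
- I uprighted the carrier, lowered it 3 mm short of home until it touched the platform, pushed it back against the rear stop and released it.
- I pushed the clamp handle over with closed fingers and then backed the arm away.

**Last checks**
- **Position along x:** the pictures put the carrier within about 1 mm of home.
- **Position in y:** it sits about 4 mm off centre towards the -y guide, inside the 11 mm limit. One end of the grip bar disagreed with this reading by about 2 pixels.
- **Square and upright:** the ledge's front edge is square to the shaker within about 0.03 rad. The carrier looks upright in both views, but I did not measure that.
- **Clamp:** the handle tip is where it should be at its stop (1.431 rad), and it stayed there after I let go. Pressing further met a hard stop at 9–16 N. The pad is on the ledge in the top view, but its force could not be measured.
- **Bystanders and arm:** the other things looked unmoved in the last picture, and the arm was touching nothing.

**Disagreements**
- The first two-view fit put the stand and the shaker 6–7 mm too low. I used the given heights with a small pixel correction instead, and touchdown on the platform then agreed to about 1 mm.
- Pushing the carrier home from its top bar also leaned it back a little. I backed off before releasing, and it settled flat.

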